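# Proof pull on the spring tension gauge

### The job

A fresh spring has been fitted in the barrel of the tension gauge, so give it its proof pull: by the upright tab on its carriage, draw the carriage out along the rail until the drag pointer that it pushes along the scale stands level with the clamped set mark, give or take one 5 mm scale division, and do not overpull it past the mark. Then ease the carriage all the way back to its home position without letting it snap, and let go, so that the pointer is left standing at the mark; leave the loose parts on the shelf where they lie.

Things in the scene. Friction and masses are not known exactly. Their poses are not given: they have to be found in the camera images.
- gauge: Bench tension gauge fixed to the shelf, at any yaw up to 40 degrees: base plate 325 x 120 x 8 mm with slide rail, carriage, round spring barrel (gauge x 37 to 165 mm, top at z 46) and scale strip (y 49 to 75, top z 36, lines every 5 mm). Origin on the shelf under the rail's centre line; x along the rail towards the barrel; the carriage draws out along -x to a stop block (x -140, top z 38).
- carriage (a joint): How far the carriage is drawn out, m: 0 home, where the spring holds it on its inner stop; 0.098 fully out. The spring pulls it home with about 3 N at 0, rising by 0.6 N per cm (8 N at 0.08), and it shoots back if let go while out. Steel block 58 x 34 mm, top at z 36 mm, about 0.35 kg.
- tab (a point): Upright tab on the carriage: point in the middle of its flat face on the barrel side (push on this face to draw the carriage out), 12 mm below its top edge. The tab is a dark steel plate 34 mm wide (y), 4 mm thick (x), standing from z 36 to 84 mm. On its barrel side the space above z 46 mm is free for fingertips. Axes as the gauge's; it moves with the carriage.
- dog (a point): Face of the small dark steel dog on the carriage's side (gauge +y), z 29 mm, that pushes the drag pointer ahead of it as the carriage is drawn out; when they touch, the pointer tip is 6 mm ahead of this face (gauge -x). Axes as the gauge's.
- pointer (a joint): Drag pointer's place along its guide rod, m, growing the way the carriage is drawn out: equal to the carriage's value while the carriage pushes it, else larger. Light friction (0.7 N) holds it where it is left when the carriage goes back. It starts a little way out, 4 to 24 mm.
- pointer_tip (a point): Tip of the drag pointer's thin blade over the scale, z 38 mm, gauge y 61 mm. The pointer is a dark steel block 12 x 16 mm (tip level with its middle along x), top at z 39, on a guide rod beside the rail (gauge y 34), with a small round button on top and the blade reaching out over the scale strip.
- mark_tip (a point): Nose of the set mark, at gauge y 62 mm, z 38 mm, facing the rail: a dark steel clip 10 mm wide (nose at its middle) with an 11 mm thumbscrew (top z 50), clamped fast on the scale strip's outer edge, 45 to 78 mm from the pointer's zero. The pointer is at the mark when its tip has the same place along the rail (gauge x). Axes as the gauge's.
- sprocket_mid (a point): Bystander: matte black film sprocket wheel standing on its end, 39 mm diameter, 34 mm high (40 over its hub); its middle.
- gear_mid (a point): Bystander: white nylon drive gear lying flat, 56 mm diameter, 20 mm high over its hub; its middle.
- bushing_mid (a point): Bystander: bronze bushing standing on end, 22 mm diameter, 22 mm high; its middle.
- cup_mid (a point): Bystander: pale grey plastic coin return cup, 70 x 86 mm, back wall 64 mm high, lying askew; its middle.
- screwdriver_grip (a point): Bystander: screwdriver 190 mm long lying on the shelf; middle of its handle.
- oiler_mid (a point): Bystander: small white oil bottle, 34 mm diameter, 85 mm high, standing; its middle.

How it is judged:
By the outcome, as a careful person would: the job done as asked, in the order asked, and still so for the second after the job is handed in, with the robot touching nothing.
It also fails if it takes over 38 s, if anything falls off the work surface, if the arm or the gripper's body presses on something with over 40 N, if the wrist force passes 120 N, or if a joint passes its speed limit or range.

### The arm

A 6-joint arm with a two-finger parallel gripper is mounted at the origin on the work surface. World frame = base frame: x ahead of the robot, y to its left, z up, the work surface at z = 0. Lengths are in m, angles in rad, forces in N, time in s.
With the tool pointing down it reaches from about 0.35 to 0.775 m from the base axis. Payload 5.5 kg.
Tool frame: the origin (TCP) lies midway between the tips of the shut fingers; the grasp point (between the pads) lies grip_point_offset behind it (grip_point_offset is the distance from the TCP to the grasp point, in m); z points along the fingers, y is the direction in which the jaws open and shut (so a half turn about z gives the same grasp; the last joint's range is limited). The gripper opens to 85 mm and grips with 20 to 120 N. Pads are 22 mm wide; open, the fingers measure 114 mm over their backs; the gripper's body (76 mm by 85 mm) begins 54 mm behind the grasp point. The pads swing forward as they close: fully open they stand 13 mm farther back than shut.
Start: joints at [-1.458, 0.313, 0.046, 1.304, 0, 1.431], TCP at [0.144, -0.557, 0.231] pointing down, gripper open.
Joint ranges: [-2.76, 2.76], [-0.86, 1.69], [-1.03, 1.26], [-2.2, 2.34], [-1.47, 1.5], [-3.14, 3.14]. Speed limits (rad/s): [2.57, 2.57, 3.14, 3.14, 3.14, 3.14].

### API

Orientations are given as a unit quaternion [w, x, y, z].
In Python, from workcell import * gives the robot as it stands.
- The arm moves only by the tool send_rows, never from a script. Its argument "series" is one flat list of numbers, 7 for each row, row after row: the shift along the tool's x, y, z in cm, then the turn, a rotation vector about the tool's x, y, z in degrees, then the opening, from 0 (shut) to 1 (fully open). A call has 1 to 10 rows; each row is the pose to reach, as a shift and turn from the pose commanded when the call began, along the tool's axes at that moment; what a row does not reach only later rows make up. A row lasts 1/12 s, in which the tool goes at most 41.7 mm and 7.16 degrees, less where a joint would pass 70% of its speed; a pose out of reach is approached as far as the arm can. A call with a gripper value outside its range is refused whole. The fingers move at their own pace and stop on an object; "newtons" is the grip in N (left out, the last holds). Time passes only in rows, so rows that repeat a pose let the fingers close. It gives the time, the measured TCP pose, the force and the opening at its end, in the units of the state.
- get_state(): the state, without advancing time (a new reading comes with each control period).
- read_camera(name): name is "scene" or "side" or "wrist"; returns the picture (400x640x3 uint8, blue, green, red); there is no depth.
- camera_info(name): a dict with "K" (3x3 intrinsics, pixels), "xyz" and "attitude" of the camera in the world. Camera axes: x right, y down, z forward; pixel columns grow to the right and rows downward; lengths in m; the calibration is good to about 2 mm. A picture is of the moment at which its call begins: read the wrist's pose just before it. camera_info takes no time and is no camera call; for the wrist camera it gives the pose at the moment of the call.
- hand_in(): hands the job in, once; it reports no verdict.
Trained networks look in the newest picture that a camera, given by its name, has taken for a name from the list of things; names that differ only in an ending like _2 or _b are one class to them, and where a whole thing is asked for, a point or a joint stands for the part that bears it (a point fixed in the world has none). Each returns a list of dicts, best first, with "p" (0 to 1); they miss things now and then, are a little off and sometimes report something else, mostly with a low value. They report only what shows in the picture. A call takes as long as a camera call.
- silhouettes(camera, label): "pixels" (400x640 bool, what is visible of it) and "box" ([left, top, width, height] in pixels, round what is visible of it).
The state is a dict: "clock": time; "joint_pos": joint angles; "qvel": joint speeds; "tau": joint torques, N m; "tcp_pos": TCP position; "orientation": TCP orientation; "wrist_force": force on the tool from outside, world axes, zero at the start; "ft_torque": the same for the moment, N m; "finger_gap": finger opening in m.
Only numpy, scipy, OpenCV 4.12 (cv2) and the standard library are available. Lean on these libraries where they do the work, as an engineer would, in place of code of your own. Each camera call takes 0.05 s, during which the arm holds its last target. There are 200 camera calls.

## Working session

There is one attempt and no reset: what is moved stays moved. The work goes in short steps, Python scripts to look and compute and a tool call to move; the robot and the scene stay as the last step left them, time stands still between calls to the robot, and variables do not carry over. Pictures are saved under pics/ and viewed, about 8 in all and at most 12, crops included, and the job is handed in when it is done.

Besides the shell and the picture viewer there is one more tool, called after ">>>" as name(argument=value, ...), one argument or row to a line, values as JSON. send_rows: Moves the arm, as the interface text tells. Its arguments: {"type":"object","properties":{"series":{"type":"array"},"newtons":{"type":"number"}},"required":["series"]}

```bash
mkdir -p pics; ls; python3 - <<'E'
from workcell import *
import cv2,numpy as np
print(get_state())
for c in ("scene","side"):
    cv2.imwrite(f"pics/{c}0.png",read_camera(c)); 
    i=camera_info(c); print(c,i)
    for l in ("gauge","tab","pointer","pointer_tip","mark_tip","carriage","dog"):
        r=silhouettes(c,l)
        print(c,l,[(round(d["p"],2),d["box"]) for d in r[:2]])
print(camera_info("wrist"))
E
```

```text
pics
{'clock': 0.0, 'joint_pos': array([-1.45759843e+00,  3.14010092e-01,  4.49810190e-02,  1.30357171e+00,
        9.26974571e-07,  1.43119694e+00]), 'qvel': array([-0.0008157 , -0.00290611, -0.00129206,  0.00063853,  0.00024402,
       -0.00068625]), 'tau': array([-5.89926967e-04, -4.80625033e+01,  2.98532653e+01,  1.91533560e-02,
       -2.16395433e-04, -1.74462343e-06]), 'tcp_pos': array([ 0.14374968, -0.55622744,  0.23040417]), 'orientation': array([-9.02140905e-04,  9.92021918e-01,  1.26062287e-01,  1.23731491e-05]), 'wrist_force': array([0.78031149, 0.27643679, 1.58825856]), 'ft_torque': array([ 0.05457644, -0.00031062,  0.0080712 ]), 'finger_gap': 0.08514350892143448}
scene {'K': array([[499.54402207,   0.        , 315.29414482],
       [  0.        , 499.54402207, 202.68279939],
       [  0.        ,   0.        ,   1.        ]]), 'xyz': array([ 1.23580435, -0.22830222,  0.69068426]), 'attitude': array([-0.35112088,  0.76427415,  0.49142644, -0.22605132])}
scene gauge [(0.68, [225.1, 173.2, 92.4, 143.5])]
scene tab [(0.87, [239.1, 204.1, 37.3, 39.1])]
scene pointer []
scene 
[... 466 characters left out ...]
85407067, -0.44134666])}
side gauge [(0.92, [274.1, 155.8, 159.3, 98.1]), (0.72, [411.9, 179.3, 24.0, 19.9])]
side tab []
side pointer [(0.44, [272.1, 156.1, 160.1, 94.2]), (0.38, [351.4, 193.2, 11.8, 6.3])]
side pointer_tip [(0.61, [350.3, 190.6, 9.3, 12.3]), (0.54, [276.5, 155.8, 155.0, 96.5])]
side mark_tip []
side carriage [(0.63, [347.0, 166.5, 31.6, 39.4])]
side dog [(0.87, [346.6, 167.1, 32.1, 36.1])]
{'K': array([[290.36081261,   0.        , 317.99823379],
       [  0.        , 290.36081261, 204.88690175],
       [  0.        ,   0.        ,   1.        ]]), 'xyz': array([ 0.2070832 , -0.54117094,  0.37465058]), 'attitude': array([ 0.10424318,  0.78381791, -0.60688227, -0.08035392])}
```

View pics/scene0.png

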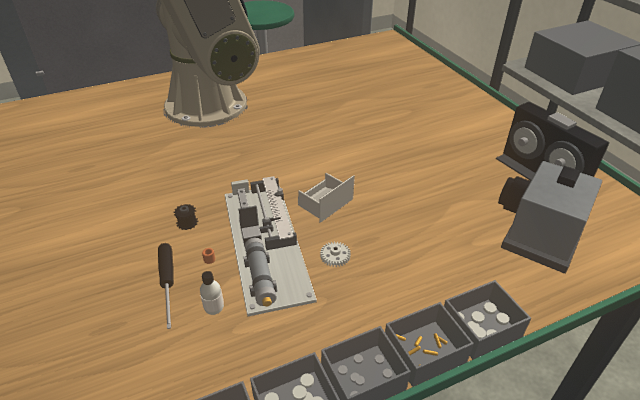

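View pics/side0.png

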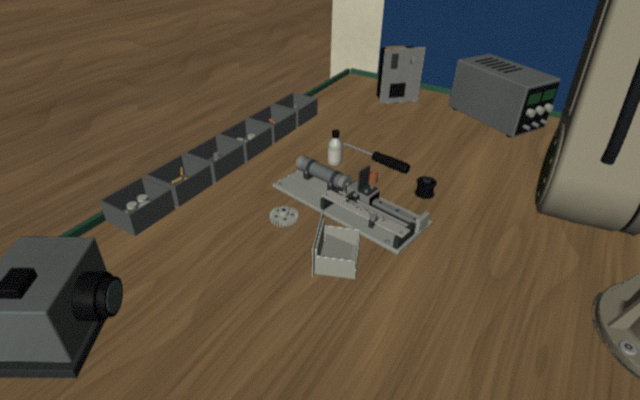

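The scene view shows the gauge with its barrel towards the camera. Plate corners are near (226,193), (248,313), (315,298), and the tab is at about (248,215). In the side view the tab is near (363,178).

```bash
cat > h.py <<'E'
from workcell import *
import cv2,numpy as np
from scipy.spatial.transform import Rotation as R
def rot(q): return R.from_quat([q[1],q[2],q[3],q[0]])
def ray(ci,uv):
    d=np.linalg.inv(ci["K"])@[uv[0],uv[1],1]; return rot(ci["attitude"]).apply(d)
def onz(ci,uv,z):
    d=ray(ci,uv); o=np.array(ci["xyz"]); return o+d*(z-o[2])/d[2]
def proj(ci,P):
    p=rot(ci["attitude"]).inv().apply(np.array(P)-ci["xyz"]); q=p@ci["K"].T; return q[...,:2]/q[...,2:]
E
python3 - <<'E'
from h import *
s=camera_info("scene"); d=camera_info("side")
for uv in [(226,193),(248,313),(315,298)]: print("scene",uv,onz(s,uv,.008).round(3))
for uv in [(274,183),(402,248),(430,218)]: print("side",uv,onz(d,uv,.008).round(3))
print(onz(s,(248,205),.084),onz(d,(364,168),.084))
st=get_state();w=camera_info("wrist")
print(rot(st["orientation"]).as_matrix().round(3)); print(rot(st["orientation"]).inv().apply(w["xyz"]-st["tcp_pos"]), (rot(st["orientation"]).inv()*rot(w["attitude"])).as_matrix().round(3))
a=cv2.resize(read_camera("scene")[160:330,150:370],None,fx=3.5,fy=3.5,interpolation=cv2.INTER_CUBIC); cv2.imwrite("pics/s1.png",a)
E
```

```text
scene (226, 193) [ 0.403 -0.06   0.008]
scene (248, 313) [ 0.722 -0.118  0.008]
scene (315, 298) [ 0.74  -0.003  0.008]
side (274, 183) [ 0.739 -0.006  0.008]
side (402, 248) [0.42  0.041 0.008]
side (430, 218) [ 0.408 -0.071  0.008]
[ 0.54658257 -0.05158569  0.084     ] [ 0.55064049 -0.05483378  0.084     ]
[[ 0.968  0.25   0.   ]
 [ 0.25  -0.968 -0.   ]
 [-0.     0.    -1.   ]]
[ 0.06517934  0.00074135 -0.1432839 ] [[ 0.    -0.965 -0.261]
 [ 1.     0.     0.   ]
 [-0.    -0.261  0.965]]
```

View pics/s1.png

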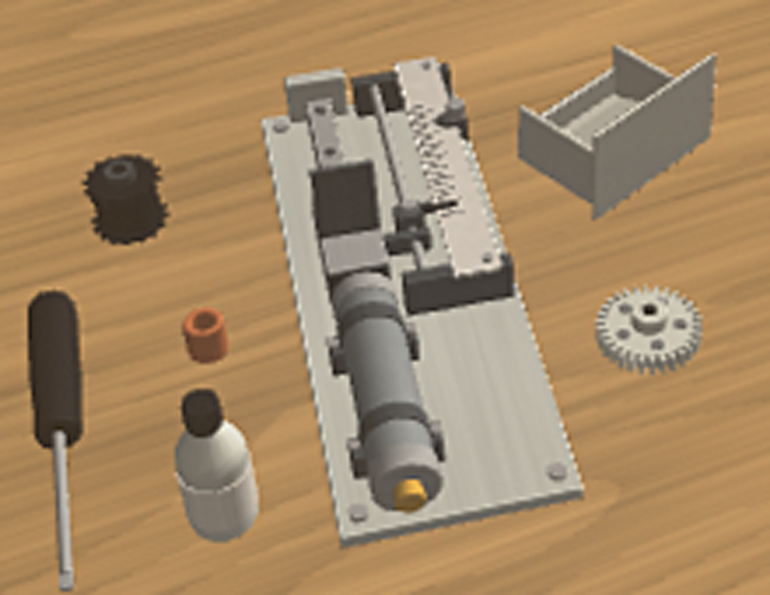

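The crop shows the home carriage with the dark tab, the pointer blade over the scale at crop (440,207), and the mark thumbscrew at (455,112). Gauge yaw is about -9.5°, with the origin near the tab. I'll bring the wrist camera over it with the fingers shut.

>>> send_rows(
  series=[4,-2.7,0,0,0,3,0,8,-5.4,0,0,0,6,0,11.4,-7.6,0,0,0,8,0,14.8,-9.9,0,0,0,10,0,18.2,-12.2,0,0,0,12,0,21.6,-14.5,0,0,0,14,0,25,-16.8,0,0,0,16,0,28.5,-19,0,0,0,18,0,32,-21.4,0,0,0,20,0,35,-23.4,0,0,0,24,0],
)

```text
clock: 1.68
tcp_pos: [0.4223, -0.2442, 0.2316]
orientation: [0.0, 0.996, -0.084, 0.0]
wrist_force: [0.6, -0.8, -0.2]
finger_gap: -0.0001
```

>>> send_rows(
  series=[2,-3.2,0,0,0,0,0,4,-6.4,0,0,0,0,0,6.2,-9.8,0,0,0,0,0,8.2,-13,0,0,0,0,0,10.2,-16.2,0,0,0,0,0,12.2,-19.4,0,0,0,0,0,14.2,-22.6,0,0,0,0,0,14.2,-22.6,0,0,0,0,0,14.2,-22.6,0,0,0,0,0],
)

```text
clock: 2.43
tcp_pos: [0.5994, -0.0448, 0.2306]
orientation: [0.0, 0.997, -0.081, -0.0]
wrist_force: [0.0, -0.9, 0.3]
finger_gap: -0.0001
```

```bash
cat >> h.py <<'E'
def shot(cam,name,labels=()):
    ci=camera_info(cam); im=read_camera(cam); cv2.imwrite(f"pics/{name}.png",im)
    out={l:silhouettes(cam,l) for l in labels}
    for l in out: print(l,[(round(d["p"],2),d["box"]) for d in out[l][:2]])
    return ci,im,out
E
python3 - <<'E'
from h import *
st=get_state(); print(st["clock"],st["tcp_pos"],st["wrist_force"])
ci,im,o=shot("wrist","w1",("tab","carriage","pointer","pointer_tip","mark_tip","dog","gauge"))
np.savez("w1.npz",**{k:ci[k] for k in("K","xyz","attitude")})
E
```

```text
2.4333 [ 0.59941477 -0.04477956  0.23058559] [ 0.03659436 -0.86431565  0.26037066]
tab [(0.56, [299.0, 190.6, 55.2, 57.0])]
carriage [(0.86, [297.8, 188.1, 54.7, 56.3])]
pointer [(0.51, [283.8, 216.4, 30.4, 14.2])]
pointer_tip [(0.78, [285.2, 220.2, 28.9, 12.3])]
mark_tip [(0.56, [269.7, 273.8, 8.4, 9.6])]
dog [(0.76, [296.7, 186.1, 56.6, 61.1])]
gauge [(0.55, [263.7, 54.6, 104.6, 269.6])]
```

View pics/w1.png

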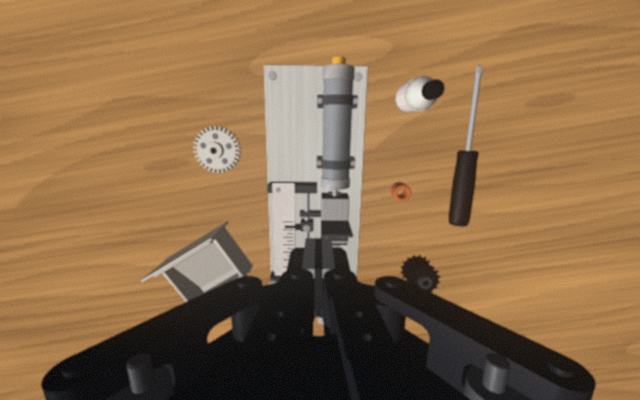

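The picture is well aligned: the plate spans columns 265–367, the tab's top edge is near (337,228), the pointer blade near (290,226), and the mark near (274,278). Next, a zoom to refine.

```bash
python3 - <<'E'
from h import *
im=cv2.imread("pics/w1.png"); cv2.imwrite("pics/w1z.png",cv2.resize(im[175:290,255:375],None,fx=5,fy=5,interpolation=cv2.INTER_CUBIC))
ci=dict(np.load("w1.npz"))
a=onz(ci,(265,66),.008);b=onz(ci,(367,67),.008);c=onz(ci,(357,275),.008)
print(a,b,c,np.linalg.norm(a-b))
E
```

```text
[ 0.74015964 -0.00698311  0.008     ] [ 0.72010805 -0.12318663  0.008     ] [ 0.45725054 -0.07797328  0.008     ] 0.11792083826278182
```

View pics/w1z.png

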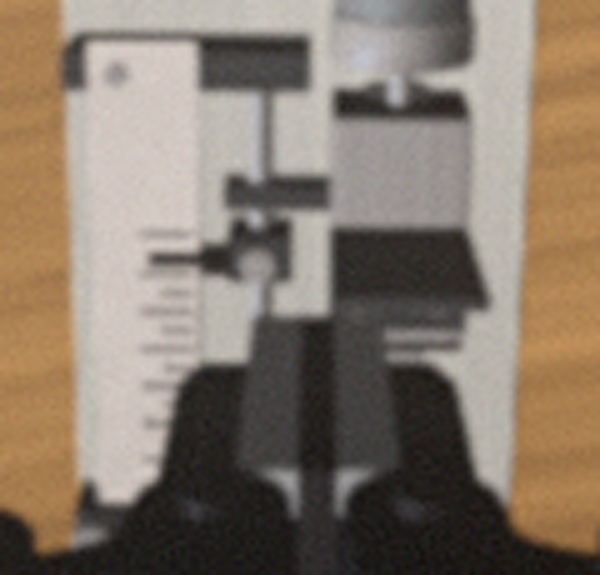

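Zoom: tab foot at crop y≈230 (columns 335–470), pointer blade at y≈259, dog face at y≈207, mark partly hidden at bottom left (90,495). I'll shift aside to see the mark fully.

>>> send_rows(
  series=[-2,3,0,0,0,0,0,-4,6,0,0,0,0,0,-6,8,0,0,0,0,0,-6,8,0,0,0,0,0,-6,8,0,0,0,0,0],
)

```text
clock: 3.25
tcp_pos: [0.5251, -0.1168, 0.2319]
orientation: [0.0, 0.996, -0.085, 0.0]
wrist_force: [-0.3, 0.1, -0.1]
finger_gap: -0.0
```

```bash
python3 - <<'E'
from h import *
u=np.array([.9856,-.1693,0]);v=np.array([.1693,.9856,0])
w1=dict(np.load("w1.npz"))
def sc(ci,uv,z):
    p=onz(ci,uv,z); return np.round([p@u,p@v],4)
for n,uv,z in [("tabfoot",(322+13,221),.036),("tabfootL",(321.8,221),.036),("tabfootR",(349,221),.036),("tabtopface",(336,175+60),.084),("ptr",(285,226.8),.038),("ptrbtn",(306,228),.041),("dogface",(310,216.3),.029),("barrelend",(335,189),.046)]: print(n,sc(w1,uv,z))
ci,im,o=shot("wrist","w2",("pointer_tip","mark_tip"))
np.savez("w2.npz",**{k:ci[k] for k in("K","xyz","attitude")})
s=proj(ci,[.46,.03,.038]);print(s, get_state()["tcp_pos"])
x,y=212,200
for l in o:
  for d in o[l][:2]:
    b=d["box"];print(l,sc(ci,(b[0]+b[2]/2,b[1]+b[3]/2),.04))
c=o["mark_tip"][0]["box"] if o["mark_tip"] else [s[0],s[1],0,0]
x0=int(max(0,c[0]-60));y0=int(max(0,c[1]-80));print(x0,y0)
cv2.imwrite("pics/w2z.png",cv2.resize(im[y0:y0+120,x0:x0+140],None,fx=5,fy=5,interpolation=cv2.INTER_CUBIC))
E
```

```text
tabfoot [0.5522 0.035 ]
tabfootL [0.5521 0.0511]
tabfootR [0.5524 0.0178]
tabtopface [0.5524 0.0367]
ptr [0.545  0.0961]
ptrbtn [0.5447 0.0703]
dogface [0.5558 0.0658]
barrelend [0.5943 0.0365]
pointer_tip [(0.69, [215.2, 172.1, 29.2, 7.5])]
mark_tip [(0.55, [197.1, 230.2, 16.2, 8.7])]
[210.84614512 253.65608593] [ 0.52681231 -0.11546834  0.23156719]
pointer_tip [0.5475 0.0753]
mark_tip [0.4747 0.1112]
137 150
```

View pics/w2z.png

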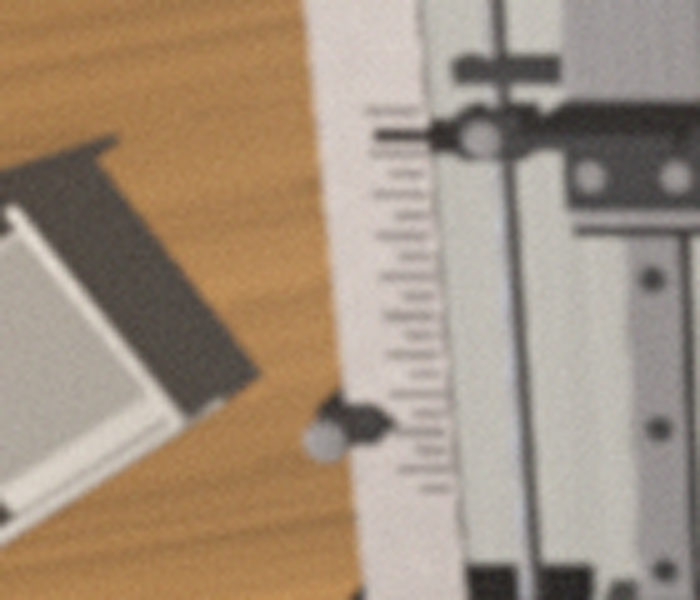

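The crop shows the pointer blade tip at (375,134) and the mark nose at (390,423), with 5 mm ticks about 20 px apart.

```bash
python3 - <<'E'
from h import *
u=np.array([.9856,-.1693,0]);v=np.array([.1693,.9856,0])
ci=dict(np.load("w2.npz"))
f=lambda c,z:(lambda p:np.round([p@u,p@v],4))(onz(ci,(137+c[0]/5,150+c[1]/5),z))
for n,c,z in [("ptr",(375,134),.038),("mark",(390,423),.038),("markback",(345,423),.038),("screw",(325,440),.05),("btn",(482,138),.041),("dogface",(470,82),.029),("t153",(390,153),.036),("t430",(420,430),.036),("t411",(430,411),.036),("t192",(390,192),.036)]: print(n,f(c,z))
t=get_state()["tcp_pos"];print(t, t@u,t@v)
E
```

```text
ptr [0.546  0.0968]
mark [0.4739 0.0999]
markback [0.4738 0.111 ]
screw [0.4741 0.1113]
btn [0.5456 0.071 ]
dogface [0.557  0.0763]
t153 [0.5411 0.0945]
t430 [0.4712 0.0933]
t411 [0.4763 0.0904]
t192 [0.5317 0.0953]
[ 0.52681231 -0.11546834  0.23156719] 0.5387750048756674 -0.024616274552508102
```

>>> send_rows(
  series=[2,-3,0,0,0,0,0,3.9,-6,0,0,0,0,0,3.9,-6.1,3,0,0,0,0,3.9,-6.1,6.5,0,0,0,0,3.9,-6.1,10,0,0,0,0,3.9,-6.1,12.5,0,0,0,0,3.9,-6.1,14,0,0,0,0,3.9,-6.1,14,0,0,0,0],
)

```text
clock: 4.07
tcp_pos: [0.5725, -0.0601, 0.0869]
orientation: [-0.001, 0.997, -0.082, -0.004]
wrist_force: [-0.7, 1.8, 0.3]
finger_gap: -0.0001
```

```bash
python3 - <<'E'
from h import *
u=np.array([.9856,-.1693,0]);v=np.array([.1693,.9856,0])
ci,im,o=shot("wrist","w3",())
t=get_state();p=t["tcp_pos"];print(t["clock"],p,p@u,p@v,t["orientation"],t["wrist_force"])
cv2.imwrite("pics/w3z.png",im[130:400,150:500][:, :].repeat(2,0).repeat(2,1))
E
```

```text
4.1167 [ 0.57376144 -0.06057789  0.08914978] 0.5757551080633077 0.03743224231188648 [-3.61370812e-04  9.96609490e-01 -8.22476065e-02 -2.17393491e-03] [ 0.33619286 -0.05463548  1.07652022]
```

View pics/w3z.png

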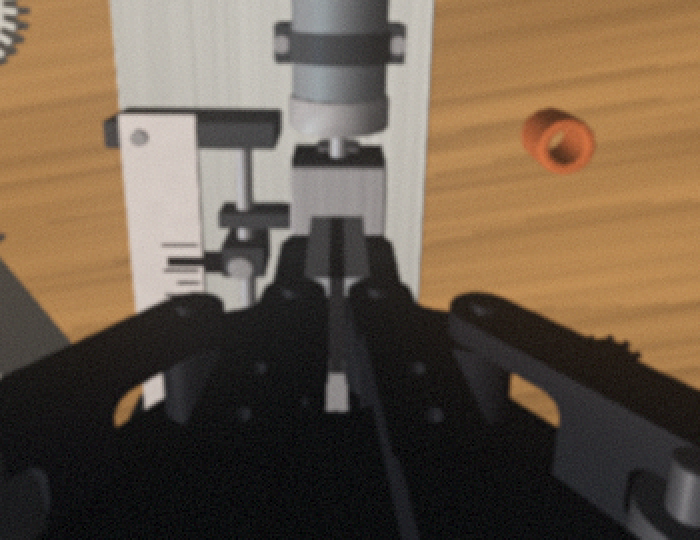

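The fingers are centred over the carriage just barrel-side of the tab, as seen at image (335,250). Lowering now, then closing on the face and starting the pull.

>>> send_rows(
  series=[0,0,1.5,0,0,0,0,0,0,3,0,0,0,0,0,0,3,0,0,0,0,-0.5,0,3,0,0,0,0,-1,0,3,0,0,0,0,-1.3,0,3,0,0,0,0,-1.6,0,3,0,0,0,0,-1.8,0,3,0,0,0,0,-2,0,3,0,0,0,0,-2,0,3,0,0,0,0],
)

```text
clock: 4.95
tcp_pos: [0.5564, -0.0587, 0.0626]
orientation: [0.0, 0.997, -0.083, 0.002]
wrist_force: [4.7, 0.0, 3.2]
finger_gap: 0.0002
```

```bash
cat >> h.py <<'E'
u=np.array([.9856,-.1693,0]);v=np.array([.1693,.9856,0])
def rep():
    t=get_state();p=t["tcp_pos"];f=t["wrist_force"];print("t",t["clock"],"s",round(p@u,4),"y",round(p@v,4),"z",round(p[2],4),"f",(f@u).round(2),(f@v).round(2),f[2].round(2))
E
python3 - <<'E'
from h import *
rep()
E
```

```text
t 4.95 s 0.5583 y 0.0364 z 0.0626 f 4.67 0.84 3.23
```

>>> send_rows(
  series=[-0.6,0,0,0,0,0,0,-1.2,0,0,0,0,0,0,-1.8,0,0,0,0,0,0,-2.4,0,0,0,0,0,0,-3,0,0,0,0,0,0,-3.6,0,0,0,0,0,0,-4.2,0,0,0,0,0,0,-4.8,0,0,0,0,0,0,-5.2,0,0,0,0,0,0,-5.4,0,0,0,0,0,0],
)

```text
clock: 5.78
tcp_pos: [0.504, -0.0496, 0.0624]
orientation: [-0.0, 0.997, -0.083, 0.003]
wrist_force: [8.8, 2.1, 0.7]
finger_gap: 0.0
```

>>> send_rows(
  series=[0,0,0,0,0,0,0,0,0,0,0,0,0,0],
)

```text
clock: 5.95
tcp_pos: [0.504, -0.0497, 0.0624]
orientation: [-0.0, 0.997, -0.083, 0.002]
wrist_force: [6.7, 2.1, 2.1]
finger_gap: 0.0001
```

```bash
python3 - <<'E'
from h import *
rep()
ci,im,o=shot("wrist","w4",("pointer_tip","mark_tip"))
np.savez("w4.npz",**{k:ci[k] for k in("K","xyz","attitude")})
P=lambda s,y,z:s*u+y*v+np.array([0,0,z])
m=proj(ci,P(.474,.099,.038));print("mark exp",m)
sc=read_camera("scene"); si=camera_info("scene"); ms=proj(si,P(.474,.099,.038));print(ms)
x,y=m.astype(int);a=cv2.resize(im[max(0,y-60):y+40,max(0,x-50):x+70],(480,400),interpolation=cv2.INTER_CUBIC); print(max(0,x-50),max(0,y-60))
x,y=ms.astype(int);b=cv2.resize(sc[y-30:y+50,x-25:x+35],(300,400),interpolation=cv2.INTER_CUBIC);print(x-25,y-30)
cv2.imwrite("pics/w4z.png",np.hstack([a,b]))
E
```

```text
t 5.95 s 0.5052 y 0.0364 z 0.0624 f 6.26 3.17 2.13
pointer_tip [(0.55, [217.7, 246.8, 61.8, 23.5])]
mark_tip [(0.9, [182.2, 267.0, 33.7, 34.0])]
mark exp [218.93289258 281.75953339]
[272.21562755 194.5934423 ]
168 221
247 164
```

View pics/w4z.png

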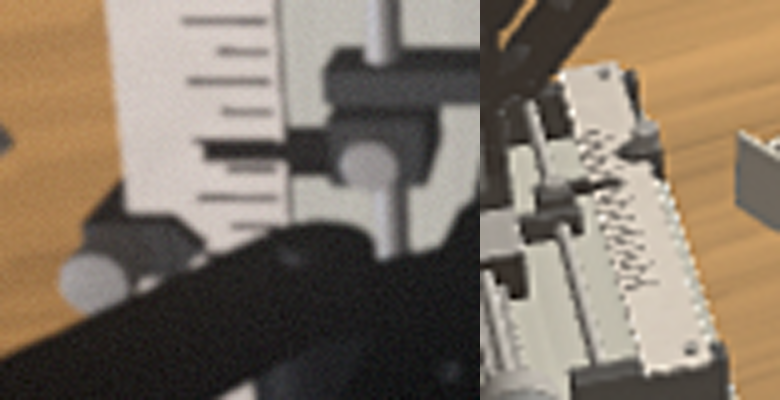

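Left panel: blade tip at crop (205,151), mark nose at about (205,250), ticks about 29.5 px per 5 mm, so roughly 17 mm remain.

```bash
python3 - <<'E'
from h import *
ci=dict(np.load("w4.npz"))
for c in [(205,151),(205,247),(205,252)]:
    p=onz(ci,(168+c[0]/4,221+c[1]/4),.038);print(c,p@u,p@v)
E
```

```text
(205, 151) 0.49015263361604894 0.0974724089521139
(205, 247) 0.47332381743352864 0.09886146114516703
(205, 252) 0.4724255410194753 0.09893560497140981
```

>>> send_rows(
  series=[-0.4,0,0,0,0,0,0,-0.8,0,0,0,0,0,0,-1.1,0,0,0,0,0,0,-1.3,0,0,0,0,0,0,-1.3,0,0,0,0,0,0,-1.3,0,0,0,0,0,0],
)

```text
clock: 6.65
tcp_pos: [0.4916, -0.0475, 0.0624]
orientation: [-0.0, 0.997, -0.083, 0.003]
wrist_force: [7.1, 1.5, 1.6]
finger_gap: 0.0001
```

```bash
python3 - <<'E'
from h import *
rep()
ci,im,o=shot("wrist","w5",("pointer_tip","mark_tip"))
np.savez("w5.npz",**{k:ci[k] for k in("K","xyz","attitude")})
P=lambda s,y,z:s*u+y*v+np.array([0,0,z])
m=proj(ci,P(.474,.099,.038));print("mark exp",m)
sc=read_camera("scene")
x,y=m.astype(int);a=cv2.resize(im[max(0,y-60):y+40,max(0,x-50):x+70],(480,400),interpolation=cv2.INTER_CUBIC); print(max(0,x-50),max(0,y-60))
b=cv2.resize(sc[174:214,257:287],(300,400),interpolation=cv2.INTER_CUBIC)
cv2.imwrite("pics/w5z.png",np.hstack([a,b]))
E
```

```text
t 6.65 s 0.4925 y 0.0364 z 0.0624 f 6.75 2.64 1.62
pointer_tip [(0.91, [217.0, 251.8, 61.5, 16.8])]
mark_tip [(0.94, [180.2, 248.0, 34.2, 35.3]), (0.61, [250.0, 57.4, 96.2, 195.9])]
mark exp [217.32702375 263.83207296]
167 203
```

View pics/w5z.png

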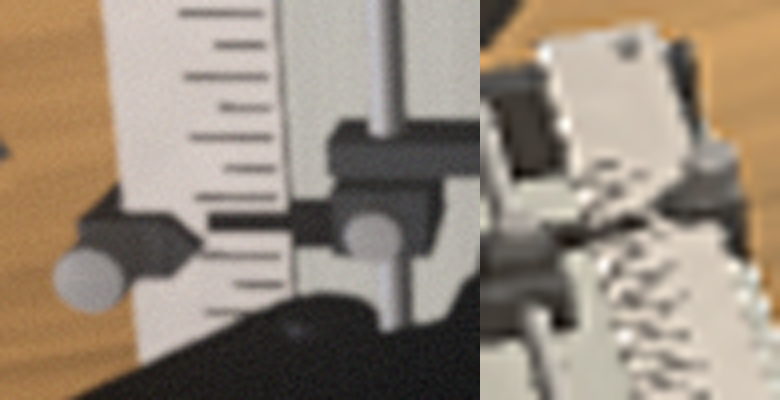

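Blade at crop (210,221), nose at (203,243), which leaves about 3.6 mm. I'll pull 3.2 mm more, staying slightly short.

>>> send_rows(
  series=[-0.15,0,0,0,0,0,0,-0.3,0,0,0,0,0,0,-0.32,0,0,0,0,0,0,-0.32,0,0,0,0,0,0,-0.32,0,0,0,0,0,0],
)

```text
clock: 7.27
tcp_pos: [0.4889, -0.047, 0.0624]
orientation: [-0.0, 0.997, -0.083, 0.003]
wrist_force: [8.2, 2.4, 1.6]
finger_gap: -0.0002
```

```bash
python3 - <<'E'
from h import *
rep()
ci,im,o=shot("wrist","w6",("pointer_tip","mark_tip"))
P=lambda s,y,z:s*u+y*v+np.array([0,0,z])
x,y=proj(ci,P(.474,.099,.038)).astype(int)
cv2.imwrite("pics/w6z.png",cv2.resize(im[y-50:y+30,x-40:x+60],(600,480),interpolation=cv2.INTER_CUBIC))
E
```

```text
t 7.2667 s 0.4898 y 0.0364 z 0.0624 f 7.67 3.76 1.55
pointer_tip [(0.81, [217.6, 249.4, 60.9, 19.2])]
mark_tip [(0.94, [178.6, 246.4, 36.7, 29.0])]
```

View pics/w6z.png

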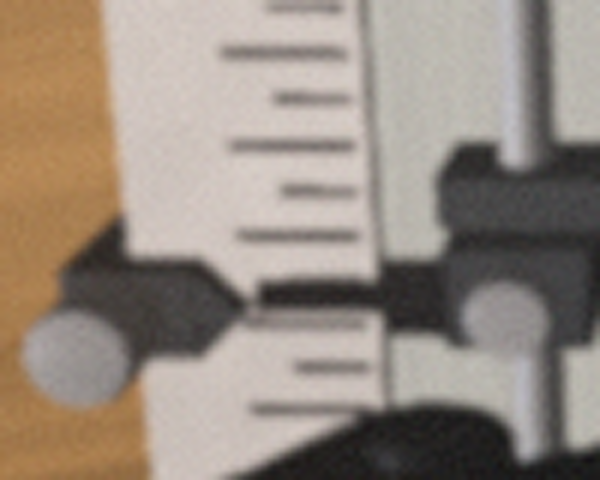

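1.4 mm short (blade y=294, nose y=307, 45 px per 5 mm). A last 0.8 mm, then ease back slowly.

>>> send_rows(
  series=[-0.05,0,0,0,0,0,0,-0.1,0,0,0,0,0,0,-0.1,0,0,0,0,0,0,-0.1,0,0,0,0,0,0],
)

```text
clock: 7.75
tcp_pos: [0.488, -0.0469, 0.0624]
orientation: [-0.0, 0.997, -0.083, 0.003]
wrist_force: [8.2, 1.6, 0.4]
finger_gap: 0.0002
```

>>> send_rows(
  series=[0.1,0,0,0,0,0,0,0.3,0,0,0,0,0,0,0.6,0,0,0,0,0,0,0.9,0,0,0,0,0,0,1.2,0,0,0,0,0,0,1.5,0,0,0,0,0,0,1.8,0,0,0,0,0,0,2.1,0,0,0,0,0,0,2.4,0,0,0,0,0,0,2.7,0,0,0,0,0,0],
)

```text
clock: 8.58
tcp_pos: [0.5138, -0.0514, 0.0624]
orientation: [-0.0, 0.997, -0.083, 0.002]
wrist_force: [5.6, 0.5, 4.2]
finger_gap: 0.0
```

>>> send_rows(
  series=[0.3,0,0,0,0,0,0,0.6,0,0,0,0,0,0,0.9,0,0,0,0,0,0,1.2,0,0,0,0,0,0,1.5,0,0,0,0,0,0,1.8,0,0,0,0,0,0,2.1,0,0,0,0,0,0,2.4,0,0,0,0,0,0,2.7,0,0,0,0,0,0,3,0,0,0,0,0,0],
)

```text
clock: 9.42
tcp_pos: [0.5414, -0.0564, 0.0614]
orientation: [0.0, 0.997, -0.083, 0.0]
wrist_force: [3.6, -0.8, 2.8]
finger_gap: 0.0003
```

```bash
python3 - <<'E'
from h import *
rep()
E
```

```text
t 9.4167 s 0.5432 y 0.0361 z 0.0614 f 3.73 -0.22 2.84
```

>>> send_rows(
  series=[0.25,0,0,0,0,0,0,0.5,0,0,0,0,0,0,0.7,0,0,0,0,0,0,0.9,0,0,0,0,0,0,1.1,0,0,0,0,0,0,1.3,0,0,0,0,0,0,1.45,0,0,0,0,0,0,1.6,0,0,0,0,0,0,1.7,0,0,0,0,0,0,1.8,0,0,0,0,0,0],
)

```text
clock: 10.25
tcp_pos: [0.5586, -0.0593, 0.0611]
orientation: [0.0, 0.997, -0.083, -0.0]
wrist_force: [2.8, -2.0, 2.1]
finger_gap: -0.0002
```

>>> send_rows(
  series=[0.1,0,0,0,0,0,0,0.2,0,0,0,0,0,0,0.3,0,0,0,0,0,0,0.4,0,0,0,0,0,0,0.5,0,0,0,0,0,0,0.6,0,0,0,0,0,0,0.7,0,0,0,0,0,0,0.8,0,0,0,0,0,0,0.8,0,0,0,0,0,0],
)

```text
clock: 11.0
tcp_pos: [0.5661, -0.06, 0.0608]
orientation: [-0.0, 0.997, -0.083, -0.001]
wrist_force: [0.4, -0.3, 0.3]
finger_gap: 0.0002
```

```bash
python3 - <<'E'
from h import *
rep()
E
```

```text
t 11.0 s 0.5681 y 0.0367 z 0.0608 f 0.45 -0.22 0.34
```

Force has dropped to zero, so the carriage is home and free. Backing off a little more, then lifting and shifting aside for a final look.

>>> send_rows(
  series=[0.5,0,0,0,0,0,0,0.7,0,-2,0,0,0,0,0.7,0,-5,0,0,0,0,0.7,0,-9,0,0,0,0,0.7,0,-13,0,0,0,0,0,2,-17,0,0,0,0,-2,5,-17,0,0,0,0,-4,8,-17,0,0,0,0,-4,8,-17,0,0,0,0,-4,8,-17,0,0,0,0],
)

```text
clock: 11.83
tcp_pos: [0.5134, -0.1339, 0.2319]
orientation: [0.0, 0.996, -0.084, 0.0]
wrist_force: [-0.0, -0.4, -0.0]
finger_gap: 0.0001
```

```bash
python3 - <<'E'
from h import *
rep()
ci,im,o=shot("wrist","w7",("pointer_tip","mark_tip"))
np.savez("w7.npz",**{k:ci[k] for k in("K","xyz","attitude")})
x,y=proj(ci,.474*u+.099*v+np.array([0,0,.038])).astype(int);x0=x-40;y0=y-85;print(x0,y0)
cv2.imwrite("pics/w7z.png",cv2.resize(im[y0:y0+118,x0:x0+150],None,fx=5,fy=5,interpolation=cv2.INTER_CUBIC))
E
```

```text
t 11.8333 s 0.5286 y -0.0451 z 0.2319 f 0.05 -0.38 -0.05
pointer_tip [(0.81, [201.8, 223.3, 30.0, 10.3])]
mark_tip [(0.59, [179.3, 224.1, 18.2, 12.9])]
159 142
```

View pics/w7z.png

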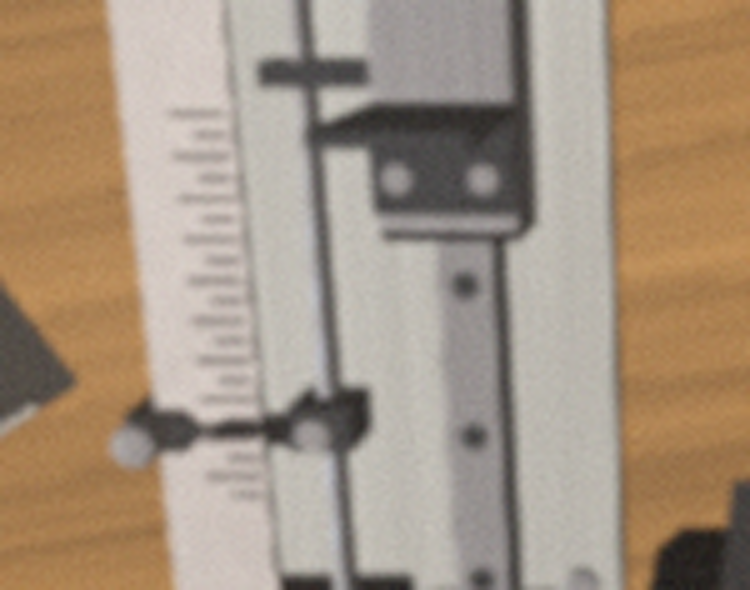

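Final picture: the blade tip at (205,431) is level with the mark nose at (195,428), to within 1 mm. The carriage is home, with the dog at y=72 where it started.

```bash
python3 -c "
from workcell import *
print(hand_in())"
```

```text
the job is handed in; nothing more can be done
None
```

The proof pull is done and handed in. The drag pointer is standing at the set mark, and the carriage is back home and released.

**Pull:** With the fingers shut, I pushed on the barrel-side face of the tab and drew the carriage out about 75 mm. I checked the pointer against the mark in the wrist camera along the way, and finished in steps of about 3 mm and then 1 mm.

**Return:** I eased the carriage back at about 35 mm/s, slowing to about 12 mm/s near home. I kept the fingers against the tab until the contact force fell to zero, then backed off and lifted clear. The robot's clock was about 12 s at the end.

**Last checks:**
- **Pointer:** The final picture shows the tip level with the mark's nose to within about 1 mm. The last 1 mm step was not pictured before the return. The tip looked 1.4 mm short before that step and 3 px, under 1 mm, past the nose in the final picture. The nose-to-tip difference is within the measuring error, so a slight overpull can't be ruled out.
- **Carriage:** It sits where it started.
- **Force:** The wrist force read near zero after the fingers were lifted clear.
- **Loose parts:** I never went near them with the fingers low, but I did not check each one again in a picture.

No check failed.

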